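# Switch on the extractor hood with the wireless buttons

### The arm

A 7-joint arm with a two-finger parallel gripper is mounted at the origin on a cart in front of the work surface, level with it; the furniture and walls round the work are solid. World frame = base frame: x ahead of the robot, y to its left, z up, the work surface at z = 0. Lengths are in mm, angles in rad, forces in N, time in s.
With the tool pointing down it reaches from about 400 to 850 mm from the base axis. Payload 10.4 kg.
Tool frame: the origin (TCP) lies on the centre line of the jaws, within the pads' length; the fingertips stand 19 mm ahead of it and the grasp point (between the pads) is the TCP; z points along the fingers, y is the direction in which the jaws open and shut (so a half turn about z gives the same grasp; the last joint's range is limited). The gripper opens to 85 mm and grips with 20 to 120 N. Pads are 22 mm wide; open, the fingers measure 114 mm over their backs; the gripper's body (76 mm by 85 mm) begins 54 mm behind the grasp point. The pads swing forward as they close: fully open they stand 13 mm farther back than shut.
Start: joints at [1.242, 0.332, -0.065, 1.46, 0.022, 1.35, -0.088], TCP at [188.181, -596.018, 250.338] pointing down, gripper open.
Joint ranges: [-2.6, 2.6], [-0.5, 2.12], [-1.47, 1.34], [0.16, 2.42], [-1.27, 4.41], [0.06, 2.06], [-2.6, 2.6]. Speed limits (rad/s): [2.22, 2.22, 2.79, 2.79, 3.14, 3.14, 3.14].

### API

Orientations are given as a rotation vector (axis times angle).
In Python, from plant import ctrl, eoat, telemetry, vision gives the robot as it stands. Calls block until the motion is done:
- ctrl.move_pose(position, orientation): joint-space move of the TCP to a pose.
- ctrl.servo_line(position, speed=150, ori=None, threshold=None): straight line of the TCP; ori=None keeps the orientation; speed is the mean speed in mm/s. With threshold (N) it stops when the force on the tool has changed by that much, and returns True; else False.
- ctrl.move_joints(angles): joint-space move.
- eoat.set_gripper(opening, squeeze=None): finger opening in mm; squeeze is the grip in N (None keeps the last); returns when the fingers have stopped.
- ctrl.pause(seconds).
- ctrl.inverse_kinematics(position, orientation): joint angles nearest the present ones, or None.
- telemetry.get_state(): the state.
- vision.camera(name): name is "side" or "top"; returns a dict with "pixels" (400x640x3 uint8, red, green, blue), "depth" (400x640 float32, mm along the optical axis (not along the pixel's ray), 0 where there is no reading), "K" (3x3 intrinsics, pixels), "world_to_cam" (4x4, takes a point from world to camera coordinates). Camera axes: x right, y up, looking along -z (the intrinsics and any distortion apply to the point x, -y, -z); pixel columns grow to the right and rows downward; lengths in mm; the calibration is good to about 2 mm. A picture is of the moment at which its call begins.
A pose or a line that the arm cannot do raises ctrl.IKError and nothing moves.
- ctrl.finish_job(): hands the job in, once; it reports no verdict.
Trained networks look in the newest picture that a camera, given by its name, has taken for a name from the list of things; names that differ only in an ending like _2 or _b are one class to them, and where a whole thing is asked for, a point or a joint stands for the part that bears it (a point fixed in the world has none). Each returns a list of dicts, best first, with "score" (0 to 1); they miss things now and then, are a little off and sometimes report something else, mostly with a low value. They report only what shows in the picture. A call takes as long as a camera call. They do not tell look-alikes from the thing itself.
- vision.outline_of(target, camera): "pixels" (400x640 bool, what is visible of it) and "uv" ([column, row] in pixels, amid what is visible of it).
- vision.place_of(target, camera): "uv" ([column, row] in pixels: a listed point, or the origin of a listed thing).
The state is a dict: "clock": time; "joints": joint angles; "joint_vel": joint speeds; "effort": joint torques, N m; "position": TCP position; "eef_rot": TCP orientation; "wrist_force": force on the tool from outside, world axes, zero at the start; "ft_torque": the same for the moment, N m; "grip_width": finger opening in mm.
Only numpy, scipy, OpenCV 4.12 (cv2) and the standard library are available. Lean on these libraries where they do the work, as an engineer would, in place of code of your own. Each camera call takes 0.05 s, during which the arm holds its last target.

### The job

Switch the cooker hood on before cooking, using the loose push-switches on the worktop: with the fingertips, lightly press the green button (power) down, then the blue one (fan), then the yellow one (light), each until it stays down. Leave the red switch untouched. Press the switches where they stand without shifting or lifting them, and do not disturb the other things.

Things in the scene. Friction and masses are not known exactly. Their poses are not given: they have to be found in the camera images.
- green_switch: the wireless push-switch with the green cap: a round white puck with a green button in its top, 66 mm across and 46 mm high over the raised cap (the white housing is 26 mm high), 0.25 to 0.5 kg, standing loose on the worktop; origin at the centre of its underside, z up
- green_top (a point): centre of the top face of the green cap (38 mm across, flat, level); it stands 20 mm above the white housing while up and goes down with the cap
- green_cap (a joint): how far the green cap is pushed down, in m: 0 = up (off), at its hard stop 0.016; it counts as switched on beyond 0.004. It starts to move at about 2.5 N, needs 4.5 N at 0.004, 7 N at 0.010 and 9.5 N just before the stop. When let go it stays down where it was pushed, or, if pushed deeper, rises back to about 0.006 to 0.007 and stays there. Meant for light pressing: over 25 N is too hard
- blue_switch: the wireless push-switch with the blue cap: a round white puck with a blue button in its top, 66 mm across and 46 mm high over the raised cap (the white housing is 26 mm high), 0.25 to 0.5 kg, standing loose on the worktop; origin at the centre of its underside, z up
- blue_top (a point): centre of the top face of the blue cap (38 mm across, flat, level); it stands 20 mm above the white housing while up and goes down with the cap
- blue_cap (a joint): how far the blue cap is pushed down, in m: 0 = up (off), at its hard stop 0.016; it counts as switched on beyond 0.004. It starts to move at about 2.5 N, needs 4.5 N at 0.004, 7 N at 0.010 and 9.5 N just before the stop. When let go it stays down where it was pushed, or, if pushed deeper, rises back to about 0.006 to 0.007 and stays there. Meant for light pressing: over 25 N is too hard
- yellow_switch: the wireless push-switch with the yellow cap: a round white puck with a yellow button in its top, 66 mm across and 46 mm high over the raised cap (the white housing is 26 mm high), 0.25 to 0.5 kg, standing loose on the worktop; origin at the centre of its underside, z up
- yellow_top (a point): centre of the top face of the yellow cap (38 mm across, flat, level); it stands 20 mm above the white housing while up and goes down with the cap
- yellow_cap (a joint): how far the yellow cap is pushed down, in m: 0 = up (off), at its hard stop 0.016; it counts as switched on beyond 0.004. It starts to move at about 2.5 N, needs 4.5 N at 0.004, 7 N at 0.010 and 9.5 N just before the stop. When let go it stays down where it was pushed, or, if pushed deeper, rises back to about 0.006 to 0.007 and stays there. Meant for light pressing: over 25 N is too hard
- red_switch: the wireless push-switch with the red cap: a round white puck with a red button in its top, 66 mm across and 46 mm high over the raised cap (the white housing is 26 mm high), 0.25 to 0.5 kg, standing loose on the worktop; origin at the centre of its underside, z up
- red_top (a point): centre of the top face of the red cap (38 mm across, flat, level); it stands 20 mm above the white housing while up and goes down with the cap
- red_cap (a joint): how far the red cap is pushed down, in m: 0 = up (off), at its hard stop 0.016; it counts as switched on beyond 0.004. It starts to move at about 2.5 N, needs 4.5 N at 0.004, 7 N at 0.010 and 9.5 N just before the stop. When let go it stays down where it was pushed, or, if pushed deeper, rises back to about 0.006 to 0.007 and stays there. Meant for light pressing: over 25 N is too hard
- mandarin: an orange mandarin, 48 mm wide, 43 mm high, loose bystander; origin at the centre of its underside
- garlic: a pinkish-white garlic bulb, 50 mm wide, 48 mm high, loose bystander; origin at the centre of its underside
- lemon: a yellow lemon, 75x54x53 mm, loose bystander; origin at the centre of its underside
- tin: a food tin, 75 mm across, 58 mm high, loose bystander; origin at the centre of its underside
- mug: a green and white mug, 86 mm across, 120 mm with its handle (on its +y side), 88 mm high, loose bystander; origin at the centre of its underside
Mind the look-alikes: they are no part of the job. Leave any turquoise look-alike of the green_switch alone.

How it is judged:
By the outcome, as a careful person would: the job done as asked, in the order asked, and still so for the second after the job is handed in, with the robot touching nothing.
It also fails if it takes over 42 s, if anything falls off the work surface, if the arm or the gripper's body presses on something with over 40 N, if the wrist force passes 120 N, or if a joint passes its speed limit or range.

## Working session

There is one attempt and no reset: what is moved stays moved. The work goes in short steps, each a Python script; the robot and the scene stay as the last script left them, time stands still between calls to the robot, and variables do not carry over. Pictures are saved under pics/ and viewed, and the job is handed in when it is done.

```bash
mkdir -p pics; ls; python3 - <<'E'
from plant import ctrl,eoat,telemetry,vision
import cv2,numpy as np
s=telemetry.get_state();print({k:np.round(v,3) for k,v in s.items()})
for n in("side","top"):
    c=vision.camera(n);cv2.imwrite(f"pics/{n}0.png",c["pixels"][:,:,::-1]);print(n,c["K"],c["world_to_cam"],c.keys())
    for t in("green_top","blue_top","yellow_top","red_top","tin","mug","lemon"):
        print(t,[(np.round(d["uv"]).tolist(),round(d["score"],2)) for d in vision.place_of(t,n)])
E
```

```text
pics
{'clock': np.float64(0.0), 'joints': array([ 1.242,  0.333, -0.065,  1.461,  0.022,  1.35 , -0.088]), 'joint_vel': array([ 0.   , -0.001, -0.001,  0.002,  0.002,  0.001,  0.   ]), 'effort': array([ 1.0000e-03, -6.2544e+01,  5.0000e-02, -3.9160e+01,  1.6000e-02,
        1.0000e-02, -0.0000e+00]), 'position': array([ 188.028, -595.66 ,  249.526]), 'eef_rot': array([-3.104, -0.478,  0.   ]), 'wrist_force': array([0.731, 0.34 , 0.829]), 'ft_torque': array([-0.022, -0.036,  0.006]), 'grip_width': np.float64(85.431)}
side [[504.74695111   0.         324.29542544]
 [  0.         504.74695111 202.07073855]
 [  0.           0.           1.        ]] [[ 7.62355172e-01 -6.47100015e-01 -8.72707357e-03 -3.40379561e+02]
 [ 5.15946696e-01  5.99591207e-01  6.11791952e-01 -4.05573504e+02]
 [-3.90657904e-01 -4.70905463e-01  7.90970572e-01 -1.60340197e+03]
 [ 0.00000000e+00  0.00000000e+00  0.00000000e+00  1.00000000e+00]] dict_keys(['pixels', 'depth', 'K', 'world_to_cam'])
green_top [([359.0, 259.0], 0.66), ([314.0, 192.0], 0.48), ([285.0, 209.0], 0.43)]
blue_top [([357.0, 251.0], 0.5)]
yellow_to
[... 246 characters left out ...]
 0.         453.65349143 200.44444073]
 [  0.           0.           1.        ]] [[ 1.47532022e-02 -9.99863320e-01  7.46216239e-03  1.14530824e+02]
 [ 9.82120384e-01  1.58913601e-02  1.87582023e-01 -5.56481053e+02]
 [-1.87674968e-01  4.56130629e-03  9.82220597e-01 -1.24763090e+03]
 [ 0.00000000e+00  0.00000000e+00  0.00000000e+00  1.00000000e+00]] dict_keys(['pixels', 'depth', 'K', 'world_to_cam'])
green_top [([284.0, 200.0], 0.52), ([288.0, 239.0], 0.48)]
blue_top [([387.0, 178.0], 0.72), ([395.0, 218.0], 0.55), ([331.0, 203.0], 0.27)]
yellow_top [([458.0, 241.0], 0.44)]
red_top [([330.0, 203.0], 0.62)]
tin [([390.0, 178.0], 0.74)]
mug [([166.0, 221.0], 0.88)]
lemon [([351.0, 171.0], 0.9)]
```

View pics/side0.png

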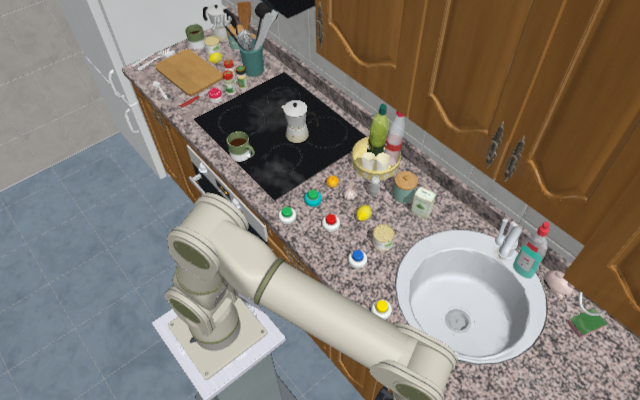

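View pics/top0.png

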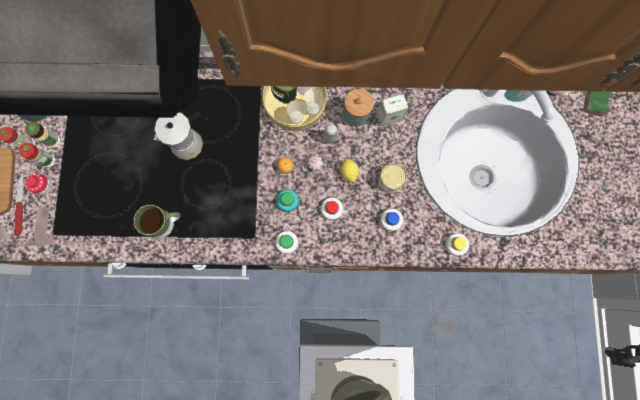

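The top view shows the white-housed green switch at (287,241), the turquoise-housed look-alike at (288,200), red at (332,208), blue at (393,218) and yellow at (459,244). In the side view they are green (288,213), look-alike (314,198), blue (358,257) and yellow (381,306). The network mixed some of these up, so I'll measure the caps by colour.

```bash
cat > h.py <<'E'
from plant import ctrl,eoat,telemetry,vision
import cv2,numpy as np
HUE={'green':(55,80),'blue':(105,125),'yellow':(24,34),'red':None}
SEED={'top':{'green':(287,241),'blue':(393,218),'yellow':(459,244),'red':(332,208),'look':(288,200)},
'side':{'green':(288,211),'blue':(358,256),'yellow':(381,306),'red':(331,219),'look':(313,197)}}
def cap(c,seed,name,r=11):
    hsv=cv2.cvtColor(c['pixels'],cv2.COLOR_RGB2HSV)
    h,s,v=[hsv[...,i].astype(int) for i in range(3)]
    if name=='red': m=(h<8)|(h>170)
    else:
        a,b=HUE['green' if name=='look' else name]; m=(h>=a)&(h<=b)
    m&=(s>120)
    yy,xx=np.mgrid[:400,:640]; m&=np.hypot(xx-seed[0],yy-seed[1])<r
    return m
def world(c,uv,d):
    K=c['K'];p=np.array([(uv[0]-K[0,2])/K[0,0]*d,-(uv[1]-K[1,2])/K[1,1]*d,-d,1])
    return (np.linalg.inv(c['world_to_cam'])@p)[:3]
def toppts(c,m):
    ys,xs=np.nonzero(m&(c['depth']>0))
    return np.array([world(c,(x,y),c['depth'][y,x]) for x,y in zip(xs,ys)])
E
python3 - <<'E'
from h import *
P={}
for n in('top','side'):
    c=vision.camera(n)
    for k,sd in SEED[n].items():
        m=cap(c,sd,k);p=toppts(c,m)
        zt=np.percentile(p[:,2],85);t=p[p[:,2]>zt-5]
        ext=(t[:,:2].max(0)+t[:,:2].min(0))/2
        K=c['K']
        print(n,k,m.sum(),'med',np.round(np.median(t,0),1),'mid',ext.round(1),'size',np.ptp(t[:,:2],axis=0).round(),'zq',np.percentile(p[:,2],[10,50,90]).round(1))
E
```

```text
top green 114 med [437.8 201.9  46.4] mid [437.6 201.9] size [29. 34.] zq [42.8 46.  49.2]
top blue 124 med [ 508.5 -102.1   46. ] mid [ 507.  -100.9] size [32. 32.] zq [41.8 44.8 49.1]
top yellow 125 med [ 439.4 -288.7   46.9] mid [ 438.4 -288.9] size [31. 33.] zq [41.  46.1 49.3]
top red 123 med [537.7  72.4  46.4] mid [538.6  73.9] size [32. 32.] zq [42.1 45.9 49.5]
top look 126 med [561.4 202.3  46.3] mid [560.3 202.3] size [33. 34.] zq [41.6 45.3 48.9]
side green 79 med [434.  197.9  47.6] mid [436.3 197.2] size [32. 35.] zq [37.9 44.8 50.7]
side blue 94 med [ 505.8 -102.6   46.4] mid [ 507.  -104.4] size [32. 34.] zq [37.5 45.1 49.3]
side yellow 118 med [ 437.3 -294.3   46.7] mid [ 435.4 -293.4] size [32. 35.] zq [33.8 44.4 49.4]
side red 85 med [537.7  70.6  47.3] mid [538.4  71.9] size [34. 32.] zq [37.  45.6 50.1]
side look 82 med [559.8 199.8  48.9] mid [558.9 199.9] size [32. 34.] zq [36.6 44.7 50.7]
```

Both views agree within about 5 mm, and cap tops come out at z≈46. I'll take green (436,200), blue (507,−102) and yellow (437.5,−291). First I'll shut the gripper and press green.

```bash
cat >> h.py <<'E'
POS={'green':(436.,200.),'blue':(507.,-102.),'yellow':(437.5,-291.)}
def ori(x,y):  # straight down, jaws' y across the radial direction
    from scipy.spatial.transform import Rotation as R
    return (R.from_euler('z',np.arctan2(y,x))*R.from_rotvec([np.pi,0,0])).as_rotvec()
def press(k,thr=6.5,zmin=50):
    x,y=POS[k];o=ori(x,y)
    st=lambda:telemetry.get_state()
    ctrl.servo_line([x,y,78],150,ori=o)
    ctrl.pause(.3);s=st();print('above',s['clock'].round(2),s['position'].round(1),s['wrist_force'].round(2),s['grip_width'].round(1))
    hit=ctrl.servo_line([x,y,zmin],18,threshold=thr)
    s=st();print('stop',hit,s['clock'].round(2),s['position'].round(1),s['wrist_force'].round(2),s['ft_torque'].round(2))
    ctrl.servo_line([x,y,110],100)
    s=st();print('up',s['clock'].round(2),s['wrist_force'].round(2))
E
python3 - <<'E'
from h import *
for k,(x,y) in POS.items(): print(k,ctrl.inverse_kinematics([x,y,130],ori(x,y)), ctrl.inverse_kinematics([x,y,50],ori(x,y)))
print(telemetry.get_state()['clock'])
eoat.set_gripper(0)
x,y=POS['green'];ctrl.move_pose([x,y,150],ori(x,y))
s=telemetry.get_state();print(s['clock'],s['position'],s['joints'].round(2),s['grip_width'])
c=vision.camera('side');cv2.imwrite('pics/side1.png',c['pixels'][:,:,::-1])
E
```

```text
green [ 0.48588077  0.30361858 -1.12191514  1.93467192  0.30837553  1.09182341
 -1.90394516] [ 0.20789748  0.35270974 -0.81659064  2.00648867  0.32348538  0.91411941
 -1.91954876]
blue [ 0.61579916  0.25204931 -0.56561501  1.8626961   0.15298176  1.06977447
 -1.7786432 ] [ 0.57548231  0.36249476 -0.53082524  1.9245943   0.22871927  0.91370351
 -1.83707588]
yellow [ 0.72698714  0.23273829 -0.25416628  1.85624244  0.06649813  1.06077743
 -1.71085036] [ 0.70445281  0.33771487 -0.23339209  1.91718929  0.09817545  0.8975437
 -1.73527088]
0.9
4.6167 [436.40404476 199.39631459 149.95497129] [ 0.6   0.34 -1.26  1.91  0.35  1.15 -1.94] -0.29476430414349153
```

View pics/side1.png

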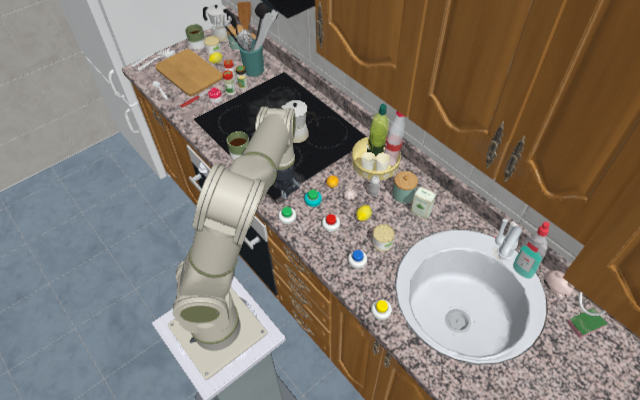

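The gripper hovers above the white-housed green switch at about (285,190) in the picture, and nothing else is near it. Now the green press.

```bash
python3 - <<'E'
from h import *
press('green')
c=vision.camera('side')
m=cap(c,SEED['side']['green'],'green');p=toppts(c,m);print(m.sum(),np.median(p,0).round(1),np.percentile(p[:,2],[10,50,85]).round(1))
cv2.imwrite('pics/side2.png',cv2.resize(c['pixels'][130:330,200:440,::-1],None,fx=3,fy=3))
E
```

```text
Traceback (most recent call last):
  File "h.py", line 29, in press
    ctrl.pause(.3);s=st();print('above',s['clock'].round(2),s['position'].round(1),s['wrist_force'].round(2),s['grip_width'].round(1))
                                        ^^^^^^^^^^^^^^^^
AttributeError: 'float' object has no attribute 'round'
```

```bash
sed -i "s/st=lambda:telemetry.get_state()/st=lambda:{k:np.asarray(v) for k,v in telemetry.get_state().items()}/" h.py; python3 - <<'E'
from h import *
press('green')
c=vision.camera('side')
m=cap(c,SEED['side']['green'],'green');p=toppts(c,m);print(m.sum(),np.median(p,0).round(1),np.percentile(p[:,2],[10,50,85]).round(1))
cv2.imwrite('pics/side2.png',cv2.resize(c['pixels'][130:330,200:440,::-1],None,fx=3,fy=3))
E
```

```text
above 6.15 [436. 200.  78.] [-0.24 -0.28 -0.65] -0.4
stop True 7.24 [435.9 199.9  56.8] [-0.32  0.51  0.73] [ 0.08 -0.11  0.03]
up 7.92 [-0.8  -0.31  0.09]
66 [435.8 199.4  38.7] [34.8 38.7 42.5]
```

View pics/side2.png

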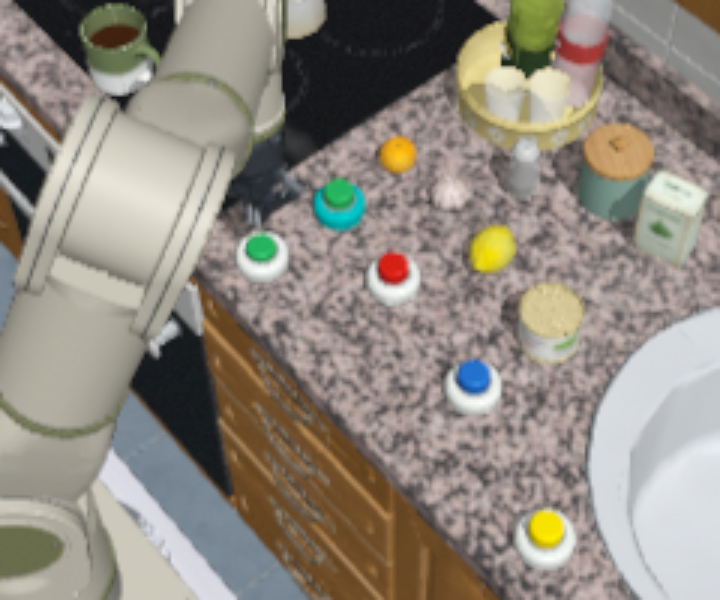

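The green cap now sits visibly low: its median height fell from 44.8 to 38.7, about 6 mm down, which counts as on. The stop height matches an 8 mm press, and the puck hasn't moved. Next are blue and yellow, with the same check after each press.

```bash
python3 - <<'E'
from h import *
k='blue'
x,y=POS[k]
ctrl.servo_line([*POS['green'],150],200)
ctrl.move_pose([x,y,130],ori(x,y))
print(telemetry.get_state()['clock'])
press(k)
c=vision.camera('side')
for k in('green','blue'):
    m=cap(c,SEED['side'][k],k);p=toppts(c,m);print(k,m.sum(),np.median(p,0).round(1),np.percentile(p[:,2],[10,50,85]).round(1)) if len(p) else print(k,'hidden')
cv2.imwrite('pics/side3.png',cv2.resize(c['pixels'][130:330,200:440,::-1],None,fx=3,fy=3))
E
```

```text
9.5083
above 10.31 [ 507.4 -102.1   78.6] [-0.4  -0.22  0.25] -0.0
stop True 11.4 [ 506.9 -101.9   56.8] [-0.04 -0.53  0.94] [-0.08 -0.09 -0.03]
up 12.08 [ 0.1  -0.12  0.08]
green hidden
blue 80 [ 506.9 -104.3   38.8] [33.1 38.8 42.8]
```

View pics/side3.png

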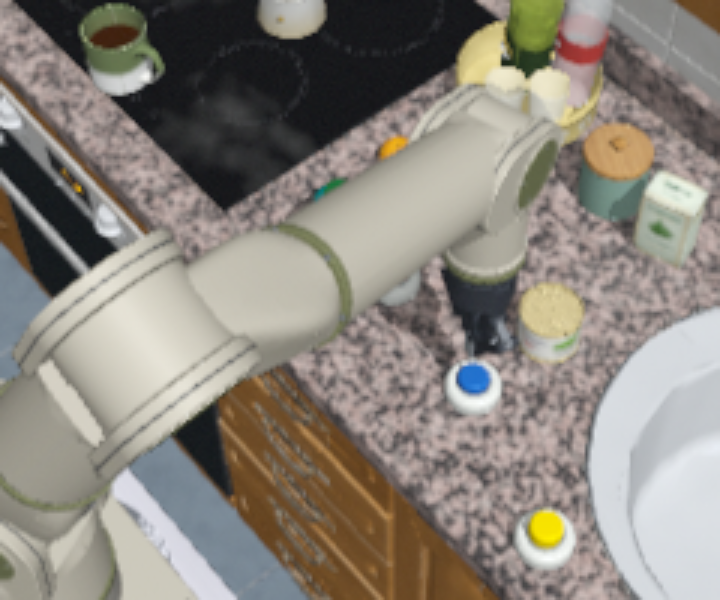

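Blue is down too (45.1 → 38.8), and its puck is still at crop (474,385). Now yellow.

```bash
python3 - <<'E'
from h import *
k='yellow'
x,y=POS[k]
ctrl.servo_line([*POS['blue'],150],200)
ctrl.move_pose([x,y,130],ori(x,y))
press(k)
ctrl.servo_line([x,y,220],200)
ctrl.move_joints([1.242,0.332,-0.065,1.46,0.022,1.35,-0.088])
for n in('side','top'):
    c=vision.camera(n);cv2.imwrite(f'pics/{n}4.png',c['pixels'][:,:,::-1])
    for k,sd in SEED[n].items():
        m=cap(c,sd,k);p=toppts(c,m);print(n,k,m.sum(),np.median(p,0).round(1),np.percentile(p[:,2],[10,50,85]).round(1)) if len(p) else print(k,'hidden')
print(telemetry.get_state()['clock'])
E
```

```text
above 14.11 [ 437.8 -291.2   78.7] [-0.42 -0.66 -0.2 ] 0.1
stop True 15.2 [ 437.4 -291.    56.8] [ 0.18 -0.05  0.17] [-0.14 -0.13 -0.02]
up 15.88 [-0.66 -0.78 -0.35]
side green 66 [435.8 198.4  39.2] [34.2 39.2 42.5]
side blue 80 [ 506.2 -105.1   38.7] [35.  38.7 41.9]
side yellow 107 [ 435.8 -292.9   38.3] [33.5 38.3 42.1]
side red 85 [533.7  69.   45. ] [37.9 45.  49.2]
side look 82 [558.  198.1  45.3] [37.8 45.3 49.8]
top green 115 [438.2 202.2  39. ] [35.9 39.  41.6]
top blue 121 [ 509.2 -101.    38.5] [35.1 38.5 40.8]
top yellow 121 [ 440.  -288.7   39.1] [35.4 39.1 42. ]
top red 123 [537.6  72.6  45.6] [42.  45.6 47.9]
top look 126 [561.6 202.5  45.7] [42.4 45.7 48.6]
18.2833
```

```bash
python3 - <<'E'
import cv2,numpy as np
a=cv2.imread('pics/top0.png');b=cv2.imread('pics/top4.png')
cv2.imwrite('pics/cmp.png',np.vstack([cv2.resize(i[135:265,255:480],None,fx=2.2,fy=2.2) for i in(a,b)]))
d=np.abs(a.astype(int)-b).max(2)[:265];ys,xs=np.nonzero(d>60);print(len(xs),list(zip(xs,ys))[:40])
E
```

```text
43 [(np.int64(395), np.int64(212)), (np.int64(386), np.int64(213)), (np.int64(396), np.int64(213)), (np.int64(384), np.int64(214)), (np.int64(397), np.int64(214)), (np.int64(383), np.int64(215)), (np.int64(383), np.int64(216)), (np.int64(383), np.int64(217)), (np.int64(383), np.int64(218)), (np.int64(383), np.int64(219)), (np.int64(384), np.int64(220)), (np.int64(384), np.int64(221)), (np.int64(278), np.int64(237)), (np.int64(279), np.int64(237)), (np.int64(453), np.int64(237)), (np.int64(277), np.int64(238)), (np.int64(278), np.int64(238)), (np.int64(450), np.int64(238)), (np.int64(277), np.int64(239)), (np.int64(278), np.int64(239)), (np.int64(449), np.int64(239)), (np.int64(450), np.int64(239)), (np.int64(277), np.int64(240)), (np.int64(449), np.int64(240)), (np.int64(450), np.int64(240)), (np.int64(465), np.int64(240)), (np.int64(277), np.int64(241)), (np.int64(449), np.int64(241)), (np.int64(450), np.int64(241)), (np.int64(465), np.int64(241)), (np.int64(277), np.int64(242)), (np.int64(448), np.int64(242)), (np.int64(449), np.int64(242)), (np.int64(278), np.int64(243)), (np.int64(448), np.int64(243)), (np.int64(449), np.int64(243)), (np.int64(466), np.int64(243)), (np.int64(449), np.int64(244)), (np.int64(466), np.int64(244)), (np.int64(449), np.int64(245))]
```

View pics/cmp.png

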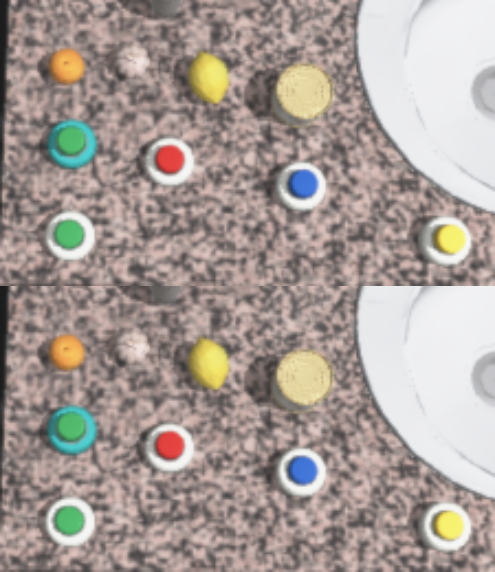

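The before and after crops show green, blue and yellow lowered. The only pixel changes are at those three caps and the cap shadows. Red, the look-alike and the bystanders match the first picture. I'm handing it in.

```bash
python3 -c "
from plant import ctrl
print(ctrl.finish_job())"
```

```text
the job is handed in; nothing more can be done
None
```

I pressed green, then blue, then yellow with the shut fingertips. Each press stopped at a 6.5 N force change, about 8 mm deep. I then moved the arm clear and handed in at about 18.3 s, within the 42 s limit.

**Switched on:** in both cameras, all three caps rest about 6–7 mm lower than before, past the 4 mm needed.

**Left alone:** the red switch and the turquoise look-alike are still up at about 45.5 mm. The pucks and bystanders show no movement in the before and after top pictures.

**Disagreements:**
- The cameras differed by up to about 5 mm on where the caps were, so I pressed at the average of the two.
- The trained network gave some wrong matches for the switches, so I found the caps by colour and depth instead.
- The force read just after each stop was only about 0–1 N, so the press depth rests on the stop height and the camera depth.

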